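# Shut the dust gate of the round inlet

### The arm

A 6-joint arm with a two-finger parallel gripper is mounted at the origin on the work surface. World frame = base frame: x ahead of the robot, y to its left, z up, the work surface at z = 0. Lengths are in m, angles in rad, forces in N, time in s.
With the tool pointing down it reaches from about 0.375 to 0.975 m from the base axis. Payload 3.8 kg.
Tool frame: the origin (TCP) lies midway between the tips of the shut fingers; the grasp point (between the pads) lies 19 mm behind it (manip.pinch_z is the z of the grasp point in the tool frame, in m); z points along the fingers, x is the direction in which the jaws open and shut, and the axes are right-handed (so a half turn about z gives the same grasp; the last joint's range is limited). The gripper opens to 85 mm and grips with 20 to 120 N. Pads are 22 mm wide; open, the fingers measure 114 mm over their backs; the gripper's body (76 mm by 85 mm) begins 54 mm behind the grasp point. The pads swing forward as they close: fully open they stand 13 mm farther back than shut.
Start: joints at [-1.153, 0.264, 1.604, -0, 1.274, -0.037], TCP at [0.297, -0.606, 0.231] pointing down, gripper open.
Joint ranges: [-2.63, 2.63], [-0.94, 2.18], [0.31, 2.57], [-1.31, 4.45], [0, 2.66], [-2.55, 2.55]. Speed limits (rad/s): [2.57, 2.57, 3.14, 3.14, 3.14, 3.14].

### API

Orientations are given as a rotation vector (axis times angle).
In Python, from bench import manip gives the robot as it stands.
- The arm moves only by the tool carry_out, never from a script. Its arguments are lists of equal length, an entry for each row: "linear": the shift along the tool's x, y, z in mm, a list of three; "roll": the turn about the tool's z in degrees; "hand": the opening, from -1 (shut) to 1 (fully open), so that 0 is half open. In form: {"linear": [[tx, ty, tz], ...], "roll": [roll, ...], "hand": [hand, ...]}. A call has 1 to 20 rows; each row shifts and turns the pose as measured when the row begins, along the tool's axes as they then stand; what a row does not reach is not made up. A row lasts 1/8 s, in which the tool goes at most 62.5 mm and 10.7 degrees, less where a joint would pass 70% of its speed; a pose out of reach is approached as far as the arm can. A call is refused whole if a number of a shift passes 62.5 or a number of a turn 10.7, either way. A call with a gripper value outside its range is refused whole. The fingers move at their own pace and stop on an object; "grip_force" is the grip in N (left out, the last holds). Time passes only in rows, so rows that do not move let the fingers close. It gives the time, the measured TCP pose, the force and the opening at its end, in the units of the state.
- manip.get_state(): the state, without advancing time (a new reading comes with each control period).
- manip.grab_frame(name): name is "side" or "top" or "wrist"; returns a dict with "image" (384x512x3 uint8, red, green, blue), "fx", "fy", "cx", "cy" (pixels), "camera_from_world" (4x4, takes a point from world to camera coordinates). Camera axes: x right, y down, z forward; pixel columns grow to the right and rows downward; lengths in m; the calibration is good to about 2 mm. A picture is of the moment at which its call begins. There is no depth.
- manip.finish_job(): hands the job in, once; it reports no verdict.
Trained networks look in a picture, given as the dict that the camera call returned (one of the last four; its "shot" number tells which), for a name from the list of things; names that differ only in an ending like _2 or _b are one class to them, and where a whole thing is asked for, a point or a joint stands for the part that bears it (a point fixed in the world has none). Each returns a list of dicts, best first, with "p" (0 to 1); they miss things now and then, are a little off and sometimes report something else, mostly with a low value. They report only what shows in the picture. A call takes as long as a camera call.
- manip.spot_in(picture, name): "bbox" ([left, top, width, height] in pixels, round what is visible of it).
- manip.spot_point(picture, name): "point" ([column, row] in pixels: a listed point, or the origin of a listed thing).
The state is a dict: "time_s": time; "joints": joint angles; "qd": joint speeds; "tau": joint torques, N m; "ee_pos": TCP position; "tcp_rot": TCP orientation; "force": force on the tool from outside, world axes, zero at the start; "wrist_torque": the same for the moment, N m; "width": finger opening in m.
Only numpy, scipy, OpenCV 4.12 (cv2) and the standard library are available. Lean on these libraries where they do the work, as an engineer would, in place of code of your own. Each camera call takes 0.05 s, during which the arm holds its last target. There are 200 camera calls.

### The job

Sanding is done: push the sliding gate of the dust inlet with the round opening fully shut, until its spring catch drops behind the bar and holds it. Leave the gate of the inlet with the slot opening as it stands.

Things in the scene. Friction and masses are not known exactly. Their poses are not given: they have to be found in the camera images.
- round_tab (a point): Middle of the top edge of the gate's upright steel tab, 120 mm above the bench; tab 10 mm thick along the slide, 50 wide, 45 tall, at the near end of the gate plate. Its x axis points level along the slide the shutting way (away from the robot within 20 degrees), z up. Push the tab's back face (5 mm behind this point) with closed fingers from above, or pinch it. Home, it is 33 mm short of mid-box.
- round_gate (a joint): How far this gate stands open, m: 0 home on its stop, starts 0.085 to 0.105; the tab moves straight by as much and stays where left. Steel plate 115 x 100 x 4 mm, upper face 75 mm above the bench, in rails on a fixed plywood box 300 x 130 x 70 mm whose top has a round hole, 60 mm wide, mid-top. Sliding takes 5 N, and about 5 N more from 28 to 15 mm open, where its cross bar lifts the catch.
- round_catch (a joint): Angle of this gate's spring catch, rad: 0 down (at rest, also when holding), about 0.12 while the gate's bar (10 mm thick, across the plate near its leading edge) lifts it. Dark steel pawl 18 x 80 mm, top 92 mm above the bench, hinged at the box's far end. At about 6 mm open it drops behind the bar by itself; the gate then keeps 6 mm of play but cannot slide open. It need not be touched.
- slot_tab (a point): Same point and axes on the tab of the other inlet's gate, to be left alone. It is built alike (box, plate, rails, catch, grey pipe elbow at the far end), also open, but its box has a straight slot, 28 mm along the slide and 86 mm across, in place of the round hole. The two inlets stand side by side, 340 to 460 mm apart; which one is left or right changes.

How it is judged:
By the outcome, as a careful person would: the job done as asked, in the order asked, and still so for the second after the job is handed in, with the robot touching nothing.
It also fails if it takes over 32 s, if anything falls off the work surface, if the arm or the gripper's body presses on something with over 40 N, if the wrist force passes 120 N, or if a joint passes its speed limit or range.

## Working session

There is one attempt and no reset: what is moved stays moved. The work goes in short steps, Python scripts to look and compute and a tool call to move; the robot and the scene stay as the last step left them, time stands still between calls to the robot, and variables do not carry over. Pictures are saved under pics/ and viewed, about 8 in all and at most 12, crops included, and the job is handed in when it is done.

Besides the shell and the picture viewer there is one more tool, called after "Emit:" by a JSON object that holds its "fn" and its "kwargs", one argument or row to a line. carry_out: Moves the arm, as the interface text tells. Its arguments: {"type":"object","properties":{"linear":{"type":"array"},"roll":{"type":"array"},"hand":{"type":"array"},"grip_force":{"type":"number"}},"required":["linear","roll","hand"]}

```bash
mkdir -p pics
cat > h.py <<'E'
import numpy as np, cv2
from bench import manip
def ray(f,p):
    T=np.array(f["camera_from_world"]);R,t=T[:3,:3],T[:3,3]
    d=R.T@np.array([(p[0]-f["cx"])/f["fx"],(p[1]-f["cy"])/f["fy"],1]);return -R.T@t,d
def atz(f,p,z):
    c,d=ray(f,p);return c+d*(z-c[2])/d[2]
def proj(f,P):
    T=np.array(f["camera_from_world"]);q=T[:3,:3]@np.array(P)+T[:3,3]
    return [f["fx"]*q[0]/q[2]+f["cx"],f["fy"]*q[1]/q[2]+f["cy"]]
def save(f,n): cv2.imwrite("pics/"+n+".png",cv2.cvtColor(f["image"],cv2.COLOR_RGB2BGR))
E
python3 - <<'E'
from h import *
ims=[]
for n in("top","side"):
    f=manip.grab_frame(n);ims.append(f["image"])
    for k in("round_tab","slot_tab"):
        for r in manip.spot_point(f,k)[:3]: print(n,k,r["p"],np.round(r["point"],1),atz(f,r["point"],.12).round(4))
    for k in("round_gate","slot_gate","round_catch"):
        try:print(n,k,manip.spot_in(f,k)[:2])
        except Exception as e:print(k,e)
    print(np.round(ray(f,(256,192)),3).tolist())
for i,n in zip(ims,("top","side")): cv2.imwrite(f"pics/{n}1.png",i[:,:,::-1])
print(manip.get_state())
E
```

```text
top round_tab 0.6 [347.6 275.7] [ 0.474  -0.1785  0.12  ]
top slot_tab 0.8 [169.  245.7] [0.5271 0.1922 0.12  ]
top round_gate [{'bbox': [323.7, 218.8, 49.6, 60.0], 'p': 0.76}]
slot_gate it knows: round_catch, round_gate, round_tab, slot_tab
top round_catch [{'bbox': [350.7, 155.9, 10.9, 37.9], 'p': 0.66}]
[[0.637, 0.01, 1.024], [0.006, 0.005, -1.0]]
side round_tab 0.8 [371.3 140.2] [ 0.4703 -0.184   0.12  ]
side slot_tab 0.73 [303.9 295.8] [0.5306 0.1932 0.12  ]
side round_gate [{'bbox': [308.7, 131.3, 66.3, 38.2], 'p': 0.71}]
slot_gate it knows: round_catch, round_gate, round_tab, slot_tab
side round_catch [{'bbox': [250.0, 124.2, 38.3, 12.9], 'p': 0.72}]
[[0.499, 0.513, 0.679], [0.203, -0.653, -0.73]]
{'time_s': 0.5, 'joints': array([-1.15294037e+00,  2.63916836e-01,  1.60401589e+00, -2.96190751e-05,
        1.27369793e+00, -3.68820219e-02]), 'qd': array([ 0.00098302, -0.00029464, -0.00099817,  0.00107561,  0.00113449,
        0.00049131]), 'tau': array([-1.28136107e-04, -5.14405596e+01, -3.67238474e+01, -1.18113130e-04,
        2.62703426e-03,  1.59943610e-06]), 'ee_pos': array([ 0.29647315, -0.6063915 ,  0.23125977]), 'tcp_rot': array([ 2.66501950e+00, -1.66350892e+00, -7.43726815e-05]), 'force': array([0.39620313, 0.68649324, 0.05344577]), 'wrist_torque': array([ 0.01106452, -0.00393701, -0.04057275]), 'width': 0.08598066037379498}
```

View pics/top1.png

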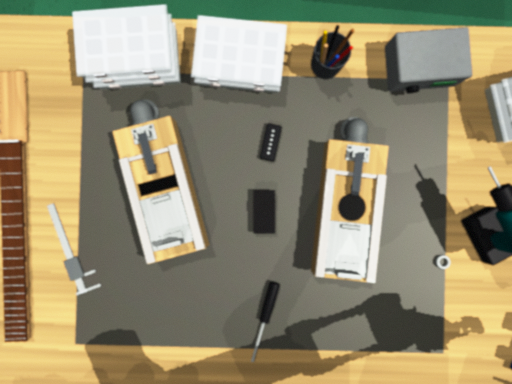

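View pics/side1.png

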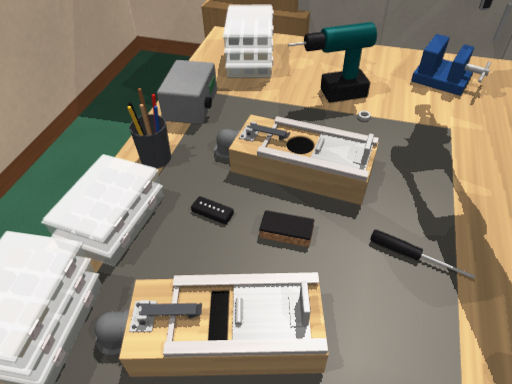

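The round inlet is the right one: hole at about (351,207) in the top view, tab at about (348,272). The slot inlet is on the left and won't be touched. Next I'll get the slide axis.

Run:
```python
from h import *
f=manip.grab_frame("top");im=f["image"]
g=cv2.resize(im[130:290,305:400],None,fx=5,fy=5,interpolation=cv2.INTER_CUBIC)[:,:,::-1].copy()
# hole centroid
gray=im.max(2);m=np.zeros_like(gray);m[185:230,330:372]=(gray[185:230,330:372]<60)
n,l,s,c=cv2.connectedComponentsWithStats(m);i=1+s[1:,4].argmax();print(s[i],c[i],atz(f,c[i],.07))
for a,b in(((327,140),(316,275)),((387,147),(378,282))):
    d=atz(f,b,.085)-atz(f,a,.085);print(np.degrees(np.arctan2(-d[1],-d[0])))
h=cv2.cvtColor(im,cv2.COLOR_RGB2HSV)
cv2.imwrite("pics/crop.png",cv2.resize(g,None,fx=.75,fy=.75))
c=np.array([.472,-.181,.12])
for t in(-2,-4,-6):
    u=np.array([np.cos(np.radians(t)),np.sin(np.radians(t)),0]);print(t,(c+.128*u).round(3))
```

```text
[339 193  25  27 499] [351.38476954 206.5751503 ] [ 0.61581356 -0.19397695  0.07      ]
-3.4138392339658865
-2.6667850405098847
-2 [ 0.6   -0.185  0.12 ]
-4 [ 0.6  -0.19  0.12]
-6 [ 0.599 -0.194  0.12 ]
```

View pics/crop.png

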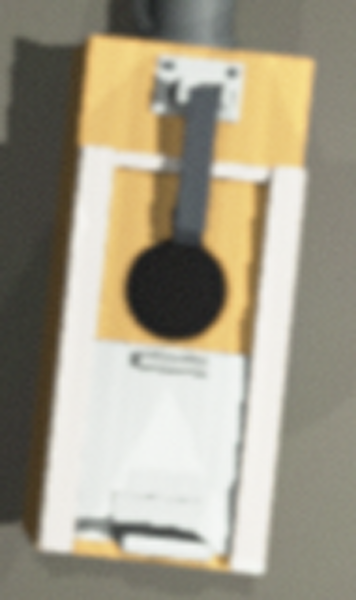

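The crop gives a slide axis of about -4.8° (away and slightly right). The tab is at about (0.472, -0.181) and the hole centre at (0.616, -0.194), so the gate is roughly 105 mm open, within measurement error. I'll turn the tool so its y axis lies along the slide, shut the fingers and go to a point behind the tab.

Emit:
{"fn": "carry_out", "kwargs": {
  "linear": [
    [0,0,0],
    [0,0,0],
    [0,0,0],
    [-50,-11,0],
    [-50,-11,0],
    [-50,-11,0],
    [-50,-11,0],
    [-50,-11,0],
    [-50,-11,0],
    [-50,-11,0],
    [-50,-11,0],
    [-38,-10,0],
    [0,0,0]
  ],
  "roll": [10.3,10.3,10.3,0,0,0,0,0,0,0,0,0,0],
  "hand": [-1,-1,-1,-1,-1,-1,-1,-1,-1,-1,-1,-1,-1]
}}

```text
time_s: 2.17
ee_pos: [0.4438, -0.1699, 0.2328]
tcp_rot: [-2.099, 2.334, -0.012]
force: [-0.0, -0.9, 0.4]
width: -0.0
```

```bash
cat > st.py <<'E'
from h import *
from scipy.spatial.transform import Rotation as Ro
def rep(tgt):
    s=manip.get_state();R=Ro.from_rotvec(s["tcp_rot"]).as_matrix()
    print(s["time_s"],s["ee_pos"].round(4),"F",s["force"].round(1),"w",round(s["width"],4),"xang",np.degrees(np.arctan2(R[1,0],R[0,0])).round(2))
    print("tool shift mm",(R.T@(np.array(tgt)-s["ee_pos"])*1000).round(1))
E
python3 - <<'E'
from st import *
rep([.431,-.1776,.092])
f=manip.grab_frame("wrist");save(f,"w1")
for r in manip.spot_point(f,"round_tab")[:3]: print(r["p"],r["point"],atz(f,r["point"],.12).round(4))
f=manip.grab_frame("side");save(f,"s2")
for r in manip.spot_point(f,"round_tab")[:3]: print(r["p"],r["point"],atz(f,r["point"],.12).round(4))
E
```

```text
2.175 [ 0.4438 -0.1699  0.2328] F [-0.  -0.9  0.4] w -0.0 xang -96.05
tool shift mm [  8.6  13.  140.8]
0.55 [264.3, 150.3] [ 0.4759 -0.1809  0.12  ]
0.63 [372.4, 138.1] [ 0.4688 -0.1912  0.12  ]
```

View pics/w1.png

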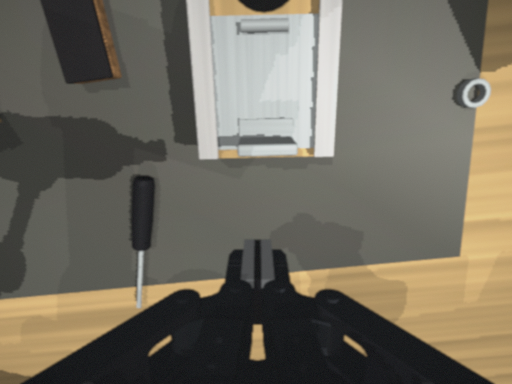

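The wrist view shows the tab at about (266,150), square to the tool to within half a degree, and gives the tab at (0.475, -0.181). I'll shift back and go down behind it.

Emit:
{"fn": "carry_out", "kwargs": {
  "linear": [
    [8,12,0],
    [0,0,30],
    [0,0,40],
    [0,0,40],
    [0,0,25],
    [0,0,0]
  ],
  "roll": [0,0,0,0,0,0],
  "hand": [-1,-1,-1,-1,-1,-1]
}}

```text
time_s: 3.12
ee_pos: [0.4257, -0.1891, 0.0954]
tcp_rot: [2.082, -2.351, 0.016]
force: [-0.2, 0.4, -0.1]
width: -0.0
```

Run:
```python
from st import *
rep([.433,-.177,.092])
f=manip.grab_frame("side")
cv2.imwrite("pics/s3.png",cv2.resize(f["image"][90:210,220:400],None,fx=4,fy=4)[:,:,::-1])
```

```text
3.125 [ 0.4257 -0.1891  0.0954] F [-0.2  0.4 -0.1] w -0.0 xang -96.95
tool shift mm [-12.9  -5.7   3.4]
```

View pics/s3.png

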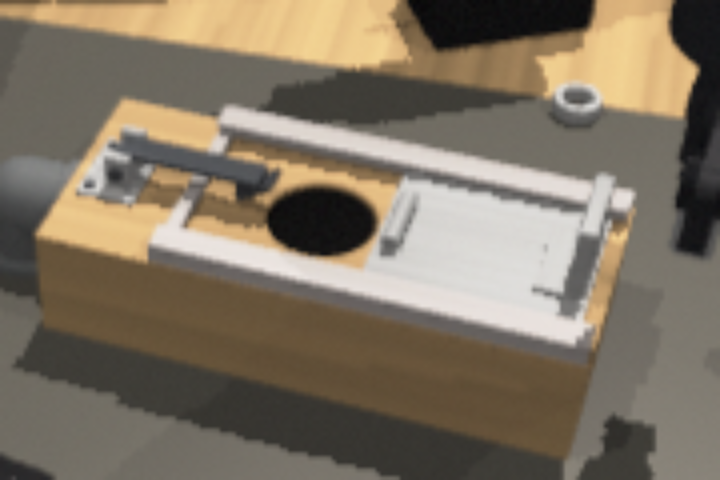

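The fingers are behind the tab but about 13 mm off to the right. I'll correct that, then start pushing slowly.

Emit:
{"fn": "carry_out", "kwargs": {
  "linear": [
    [-12,0,2],
    [0,0,0],
    [0,-10,0],
    [0,-10,0],
    [0,-10,0],
    [0,-10,0],
    [0,-5,0],
    [0,0,0]
  ],
  "roll": [-1.3,0,0,0,0,0,0,0],
  "hand": [-1,-1,-1,-1,-1,-1,-1,-1]
}}

```text
time_s: 4.18
ee_pos: [0.4767, -0.183, 0.0994]
tcp_rot: [2.111, -2.324, 0.022]
force: [-1.3, 1.0, 0.2]
width: 0.0001
```

Run:
```python
from st import *
rep([.567,-.190,.092])
f=manip.grab_frame("side")
cv2.imwrite("pics/s4.png",cv2.resize(f["image"][90:210,220:400],None,fx=4,fy=4)[:,:,::-1])
```

```text
4.175 [ 0.4767 -0.183   0.0994] F [-1.3  1.   0.2] w 0.0001 xang -95.51
tool shift mm [ -1.8 -90.5   8.2]
```

View pics/s4.png

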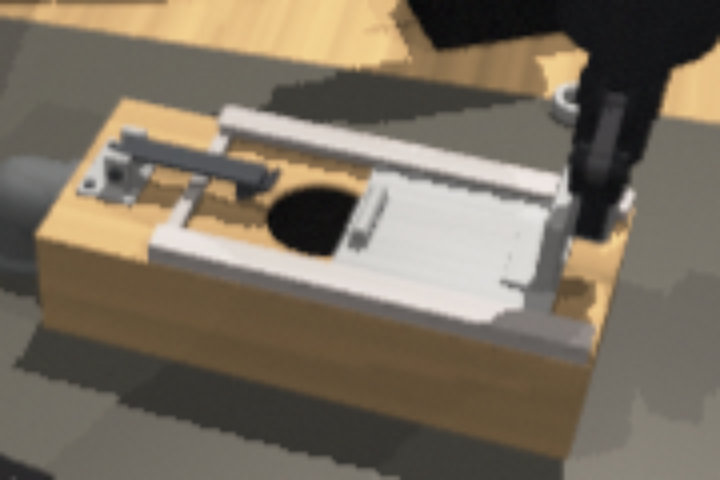

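The gate is sliding, about 20 mm so far, with the finger central on the tab. Continuing.

Emit:
{"fn": "carry_out", "kwargs": {
  "linear": [
    [0,-10,3],
    [0,-10,2],
    [0,-10,1],
    [0,-10,1],
    [0,-10,1],
    [0,-10,1],
    [0,0,0]
  ],
  "roll": [0,0,0,0,0,0,0],
  "hand": [-1,-1,-1,-1,-1,-1,-1]
}}

```text
time_s: 5.1
ee_pos: [0.5313, -0.1869, 0.0885]
tcp_rot: [2.106, -2.32, 0.002]
force: [0.2, -0.1, -0.4]
width: -0.0001
```

Run:
```python
from st import *
rep([.567,-.190,.092])
f=manip.grab_frame("side");save(f,"s5")
for r in manip.spot_point(f,"round_tab")[:1]: print(r["p"],r["point"],atz(f,r["point"],.12).round(4))
```

```text
5.1 [ 0.5313 -0.1869  0.0885] F [ 0.2 -0.1 -0.4] w -0.0001 xang -95.53
tool shift mm [ -0.3 -35.8  -3.6]
0.84 [334.4, 132.1] [ 0.5456 -0.1909  0.12  ]
```

Emit:
{"fn": "carry_out", "kwargs": {
  "linear": [
    [0,-8,-1],
    [0,-8,0],
    [0,-8,0],
    [0,-7,0],
    [0,0,0]
  ],
  "roll": [0,0,0,0,0],
  "hand": [-1,-1,-1,-1,-1]
}}

```text
time_s: 5.82
ee_pos: [0.5469, -0.1881, 0.0881]
tcp_rot: [2.093, -2.304, -0.038]
force: [0.5, -0.7, -0.1]
width: -0.0
```

Emit:
{"fn": "carry_out", "kwargs": {
  "linear": [
    [0,-3,0],
    [0,-3,0]
  ],
  "roll": [0,0],
  "hand": [-1,-1]
}}

```text
time_s: 6.08
ee_pos: [0.55, -0.1884, 0.088]
tcp_rot: [2.091, -2.301, -0.045]
force: [-5.7, 0.7, 4.5]
width: -0.0002
```

Run:
```python
from st import *
rep([.567,-.190,.092])
f=manip.grab_frame("side");
for r in manip.spot_point(f,"round_tab")[:1]: print(r["p"],r["point"],atz(f,r["point"],.12).round(4))
cv2.imwrite("pics/s6.png",cv2.resize(f["image"][90:210,220:400],None,fx=4,fy=4)[:,:,::-1])
```

```text
6.075 [ 0.55   -0.1884  0.088 ] F [-5.7  0.7  4.5] w -0.0002 xang -95.49
tool shift mm [  0.  -16.9  -4.7]
0.77 [325.5, 131.8] [ 0.5634 -0.1873  0.12  ]
```

View pics/s6.png

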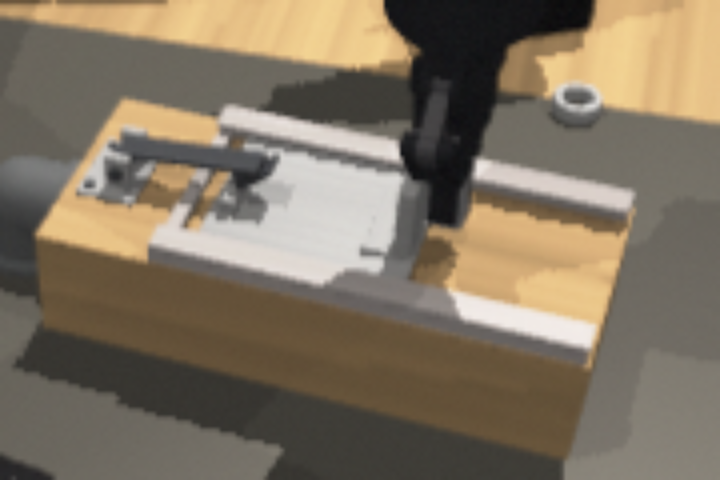

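The bar is now lifting the catch, with about 17 mm to go. The short rows stall under the catch load, so I'll use longer ones.

Emit:
{"fn": "carry_out", "kwargs": {
  "linear": [
    [0,-9,0],
    [0,-9,0],
    [0,-9,0]
  ],
  "roll": [0,0,0],
  "hand": [-1,-1,-1]
}}

```text
time_s: 6.55
ee_pos: [0.5582, -0.189, 0.0878]
tcp_rot: [2.074, -2.279, -0.096]
force: [-34.4, 2.5, 29.7]
width: -0.0001
```

Run:
```python
from st import *
rep([.567,-.190,.092])
```

```text
6.55 [ 0.5582 -0.189   0.0878] F [-34.4   2.5  29.7] w -0.0001 xang -95.39
tool shift mm [ 0.2 -8.5 -4.9]
```

Run:
```python
from st import *
s=manip.get_state();print(Ro.from_rotvec(s["tcp_rot"]).as_matrix().round(3).tolist(),s["wrist_torque"],s["force"])
f=manip.grab_frame("side");
for r in manip.spot_point(f,"round_tab")[:1]: print(r["p"],r["point"],atz(f,r["point"],.12).round(4))
a=cv2.resize(f["image"][90:190,230:370],None,fx=5,fy=5)
cv2.imwrite("pics/s7.png",a[:,:,::-1])
g=manip.grab_frame("top");
for r in manip.spot_point(g,"round_tab")[:1]: print(r["p"],r["point"],atz(g,r["point"],.12).round(4))
rep([.567,-.190,.092])
```

```text
[[-0.094, -0.992, -0.085], [-0.996, 0.094, 0.006], [0.002, 0.086, -0.996]] [0.42785385 4.89796582 0.01137955] [-34.35200559   2.45745539  29.67010842]
0.91 [321.6, 126.8] [ 0.574  -0.2016  0.12  ]
0.7 [355.9, 225.2] [ 0.5786 -0.1934  0.12  ]
6.75 [ 0.5582 -0.189   0.0879] F [-32.6   2.5  27.2] w -0.0 xang -95.4
tool shift mm [ 0.2 -8.5 -4.9]
```

View pics/s7.png

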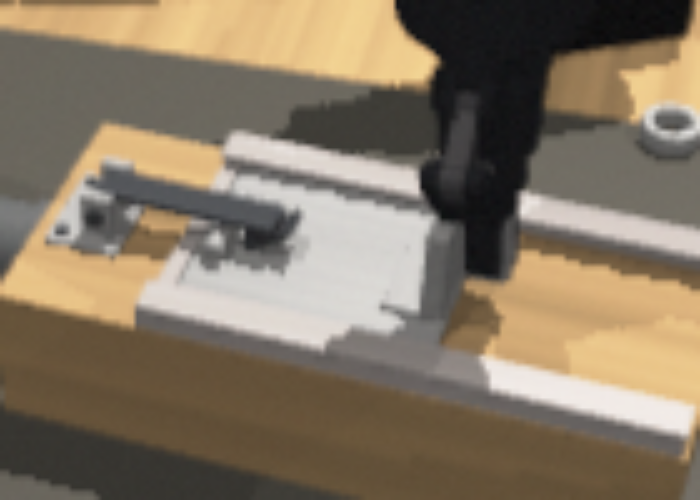

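The finger knuckle is resting on the tab's top edge: Fz is about 30 N and the tool has tilted 5°. The bar already looks to be past the pawl's nose. I'll back off and lift a little before looking.

Emit:
{"fn": "carry_out", "kwargs": {
  "linear": [
    [0,5,-4],
    [0,10,-8],
    [0,10,-4],
    [0,0,0]
  ],
  "roll": [0,0,0,0],
  "hand": [-1,-1,-1,-1]
}}

```text
time_s: 7.25
ee_pos: [0.5351, -0.1871, 0.1076]
tcp_rot: [2.075, -2.282, -0.088]
force: [-0.8, -0.6, -0.4]
width: -0.0002
```

Run:
```python
from st import *
s=manip.get_state();print(Ro.from_rotvec(s["tcp_rot"]).as_matrix().round(3).tolist())
f=manip.grab_frame("side");g=manip.grab_frame("top")
for h in(f,g):
  for r in manip.spot_point(h,"round_tab")[:1]: print(r["p"],r["point"],atz(h,r["point"],.12).round(4))
a=cv2.resize(f["image"][95:175,240:350],None,fx=5,fy=5,interpolation=2)
b=cv2.resize(g["image"][130:290,320:390],(175*1,400),interpolation=2)
cv2.imwrite("pics/s8.png",np.hstack([a,b])[:,:,::-1])
rep([.560,-.190,.100])
```

```text
[[-0.095, -0.992, -0.079], [-0.996, 0.095, 0.005], [0.003, 0.079, -0.997]]
0.84 [319.1, 130.4] [ 0.5769 -0.1885  0.12  ]
0.68 [355.5, 227.7] [ 0.5734 -0.1927  0.12  ]
7.45 [ 0.5353 -0.1871  0.1069] F [0.4 0.6 0.1] w -0.0001 xang -95.42
tool shift mm [  0.6 -25.3   4.9]
```

View pics/s8.png

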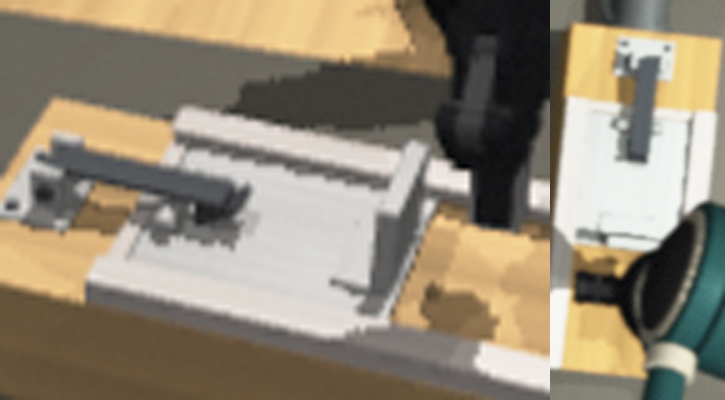

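The bar now sits beyond the pawl's nose in the side view, tab x about 0.575. To confirm it's on its stop, I'll push again with the fingertips higher, so the knuckle clears the tab.

Emit:
{"fn": "carry_out", "kwargs": {
  "linear": [
    [0,-10,2],
    [0,-9,2],
    [0,-5,1],
    [0,-6,1],
    [0,-6,0]
  ],
  "roll": [0,0,0,0,0],
  "hand": [-1,-1,-1,-1,-1]
}}

```text
time_s: 8.07
ee_pos: [0.5581, -0.189, 0.0977]
tcp_rot: [2.061, -2.261, -0.133]
force: [-21.6, 1.4, 19.1]
width: 0.0002
```

Run:
```python
from st import *
rep([.560,-.190,.100])
f=manip.grab_frame("side");g=manip.grab_frame("top")
for h in(f,g):
  for r in manip.spot_point(h,"round_tab")[:1]: print(r["p"],r["point"],atz(h,r["point"],.12).round(4))
```

```text
8.075 [ 0.5581 -0.189   0.0977] F [-21.6   1.4  19.1] w 0.0002 xang -95.31
tool shift mm [ 0.8 -1.7 -2.5]
0.75 [322.1, 128.3] [ 0.5721 -0.1969  0.12  ]
0.62 [351.8, 228.1] [ 0.5724 -0.1851  0.12  ]
```

It stops firmly at the same place (x = 0.558, 22–34 N, far more than sliding plus catch needs), so the gate is on its stop. I'll withdraw and compare the pawl with its rest position in the first picture.

Emit:
{"fn": "carry_out", "kwargs": {
  "linear": [
    [0,8,-2],
    [0,20,-10],
    [0,30,-40],
    [0,30,-50],
    [0,20,-50],
    [0,0,0]
  ],
  "roll": [0,0,0,0,0,0],
  "hand": [-1,-1,-1,-1,-1,-1]
}}

```text
time_s: 9.02
ee_pos: [0.4678, -0.1805, 0.2646]
tcp_rot: [2.061, -2.261, -0.133]
force: [0.9, 0.8, 0.3]
width: 0.0
```

Run:
```python
from st import *
rep([.5,-.19,.2])
f=manip.grab_frame("side");save(f,"s9")
for r in manip.spot_point(f,"round_tab")[:1]: print(r["p"],r["point"],atz(f,r["point"],.12).round(4))
print(manip.spot_in(f,"round_catch")[:1], manip.spot_point(f,"slot_tab")[:1])
cr=lambda i:cv2.resize(i[112:172,240:340],None,fx=6,fy=4.8,interpolation=2)
cr=lambda i:cv2.resize(i[112:160,240:335],None,fx=6,fy=6,interpolation=2)
s1=cv2.imread("pics/side1.png");s5=cv2.imread("pics/s9.png")
cv2.imwrite("pics/cmp.png",np.vstack([cr(s1),cr(s5)]))
```

```text
9.025 [ 0.4678 -0.1805  0.2646] F [0.9 0.8 0.3] w 0.0 xang -95.29
tool shift mm [  6.5 -40.3  60.3]
0.66 [322.4, 129.5] [ 0.5708 -0.1932  0.12  ]
[] [{'point': [306.4, 293.6], 'p': 0.58}]
```

View pics/cmp.png

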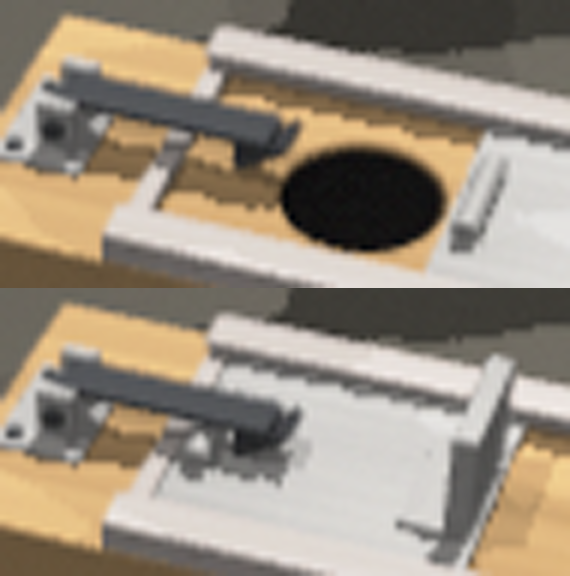

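```bash
python3 -c "
from bench import manip
print(manip.finish_job())"
```

```text
the job is handed in; nothing more can be done
None
```

The gate of the round-hole inlet (the right-hand one) is pushed shut onto its stop, and its catch looks dropped behind the bar. I pushed the tab with closed fingers, then withdrew to z = 0.26 m so nothing was touched, and handed the job in at about 9 s.

**Checks that agreed:**
- **Stop:** two separate pushes stopped at the same place (TCP x = 0.558) at 22–34 N. Sliding plus lifting the catch needs only about 10 N.
- **Catch:** in the last side view the bar lies beyond the catch's tooth. The catch is back at its rest height, within about 1 pixel in the 6x enlarged comparison with the first picture; raised, it would have stood about 20 higher.
- **Slot inlet:** I never went near it. The last detection of its tab was within about 3 pixels of the first.

**Checks that disagreed or were left out:**
- **Home position:** the tab ended at x of about 0.571–0.577, while the hole position predicted 0.583. The starting opening also measured about 5 mm above its stated range, so I put this down to error in the hole position.
- **Catch detector:** it found nothing in the last picture, so the catch check rests on the image comparison alone.
- **Pull test:** I did not pull back on the gate to prove that the catch holds.
- **Contact during the push:** near the end a finger knuckle seemed to press on the tab's top edge, with about 30 N upward on the tool. A second push with the fingertips higher still showed 19 N upward. The tool also tilted, by about 5° when I checked during the first push and more on the second. The forces I read stayed below the limits.

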